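# Count off three lanes and push the tint carton into the third

## Robot

A 6-joint arm with a two-finger parallel gripper is mounted at the origin on the work surface. World frame = base frame: x ahead of the robot, y to its left, z up, the work surface at z = 0. Lengths are in m, angles in rad, forces in N, time in s.
With the tool pointing down it reaches from about 0.35 to 0.975 m from the base axis. Payload 17.4 kg.
Tool frame: the origin (TCP) lies between the finger pads; the fingertips stand ctrl.tcp_to_tips ahead of it and the grasp point (between the pads) lies 6 mm ahead of it (ctrl.tcp_to_tips is the distance from the TCP to the fingertips, in m); z points along the fingers, y is the line along which they close (so a half turn about z gives the same grasp; the last joint's range is limited). The gripper opens to 85 mm and grips with 20 to 120 N. Pads are 22 mm wide; open, the fingers measure 114 mm over their backs; the gripper's body (76 mm by 85 mm) begins 54 mm behind the grasp point. The pads swing forward as they close: fully open they stand 13 mm farther back than shut.
Start: joints at [-1.339, 0.116, 1.442, -0, 1.584, -0.038], TCP at [0.18, -0.651, 0.256] pointing down, gripper open.
Joint ranges: [-2.83, 2.83], [-0.83, 2.19], [0.07, 2.5], [-1.14, 4.28], [0.01, 3], [-2.97, 2.97]. Speed limits (rad/s): [1.89, 1.89, 2.22, 3.14, 3.14, 3.14].

## Interface

Orientations are given as a unit quaternion [x, y, z, w].
In Python, from cell import ctrl gives the robot as it stands.
- The arm moves only by the tool drive_tool, never from a script. Its argument "steps" is a list of rows, each an object with "dr": the turn, a rotation vector about the world's x, y, z in units of 6 degrees (1.0 is 6 degrees), a list of three; "delta_pos": the shift along the world's x, y, z in units of 0.05 m (1.0 is 0.05 m), a list of three; "hand": the opening, from 0 (shut) to 1 (fully open). In form: [{"dr": [rx, ry, rz], "delta_pos": [tx, ty, tz], "hand": hand}, ...]. A call has 1 to 5 rows; each row shifts and turns the commanded pose from where the row before left it; what a row does not reach is not made up. A row lasts 1/10 s, in which the tool goes at most 50 mm and 8.59 degrees, less where a joint would pass 70% of its speed; a pose out of reach is approached as far as the arm can. A call with a number of a shift or a turn outside -1 to 1 is refused whole. A call with a gripper value outside its range is refused whole. The fingers move at their own pace and stop on an object; the grip force is fixed at half the most. Time passes only in rows, so rows that do not move let the fingers close. It gives the time, the measured TCP pose, the force, the opening and the grip force at its end, in the units of the state.
- ctrl.observe(): the state, without advancing time (a new reading comes with each control period).
- ctrl.read_camera(name): name is "scene" or "side" or "wrist"; returns (picture, depth): 480x640x3 uint8, blue, green, red; 480x640 float32, m along the optical axis (not along the pixel's ray), 0 where there is no reading.
- ctrl.calibration(name): a dict with "K" (3x3 intrinsics, pixels), "rvec" (rotation vector, rad) and "tvec" (3), from world to camera coordinates, as OpenCV has them. Camera axes: x right, y down, z forward; pixel columns grow to the right and rows downward; lengths in m; the calibration is good to about 2 mm. A picture is of the moment at which its call begins: read the wrist's pose just before it. calibration takes no time and is no camera call; for the wrist camera it gives the pose at the moment of the call.
- ctrl.close_job(): hands the job in; it is judged then, once.
The state is a dict: "time_s": time; "qpos": joint angles; "joint_vel": joint speeds; "joint_efforts": joint torques, N m; "tool_pos": TCP position; "eef_rot": TCP orientation; "contact_force": force on the tool from outside, world axes, zero at the start; "wrist_torque": the same for the moment, N m; "width": opening from 0.0 (shut) to 1.0 (fully open); "gripper_force": force on a finger pad.
Only numpy, scipy, OpenCV 4.12 (cv2) and the standard library are available. Lean on these libraries where they do the work, as an engineer would, in place of code of your own. Each camera call takes 0.05 s, during which the arm holds its last target. There are 200 camera calls.

## Task

Starting at the rack's red-capped end, run a fingertip along the rail behind the lanes and count three lanes, full or empty, knocking the first, second and third yellow flags down one after another and leaving the other three standing. Then push the orange-labelled carton along the counter into that third lane until it is fully home against the back stop. Only push: do not lift, carry or tip the carton, leave the other things where they are, and finish clear of everything.

Things in the scene. Friction and masses are not known exactly. Their poses are not given: they have to be found in the camera images.
- rack: (all sizes in mm) matt black comb-like rack fixed to the counter, open towards the robot: seven dividers 8 thick, 32 high, making six lanes 48 wide with no floor (cartons slide on the counter). Origin: at counter height on its centre line; x points into the lanes (away from the robot), y along the rack to the robot's left. Lane centres at y = +140, +84, +28, -28, -84, -140
- rack_mouth (a point): middle of the line of divider noses, at counter height, rack x = -55, y = 0. The noses taper over the first 15; the lanes are 86 deep from here to the back stop at rack x = +31
- rack_rail (a point): middle of the flag rail's top, rack x = +43, y = 0, 51 above the counter. The rail is the top of the back stop, a black bar with a dark steel top, along rack y from rack x = 31 to 55; it carries one flag behind each lane
- cap_red: red cap, 34 x 18 x 20, on the front part of one of the rack's two end dividers, its underside 32 above the counter; it marks the end where counting starts (either end). Origin: centre of its underside
- cap_grey: grey cap, same size, on the other end divider. Origin: centre of its underside
- carton_mid (a point): centre of the loose carton to be put away: white with orange labels, 100 (its x) x 42 (its y) x 38 high, about 0.12 kg, lying on the counter in front of the rack, long side roughly along the lanes. Pushed fully home its end meets the back stop and 15 of its length still sticks out of the lane
- flag1 (a joint): yellow count flag of the first lane from the rack's +y end: a plate 20 (rack x) x 6 x 34 high on a hinge that lies along rack x, at rack x = +43, y = +140, 53 above the counter. Angle 0 = upright, positive = top leaning towards the rack's -y, negative = towards +y, stops at -1.4 and +1.4. A stiff hinge (0.01 N m): it stays where it is left; under 2 N at its upper half tips it
- flag2 (a joint): yellow count flag of the second lane from the rack's +y end: a plate 20 (rack x) x 6 x 34 high on a hinge that lies along rack x, at rack x = +43, y = +84, 53 above the counter. Angle 0 = upright, positive = top leaning towards the rack's -y, negative = towards +y, stops at -1.4 and +1.4. A stiff hinge (0.01 N m): it stays where it is left; under 2 N at its upper half tips it
- flag3 (a joint): yellow count flag of the third lane from the rack's +y end: a plate 20 (rack x) x 6 x 34 high on a hinge that lies along rack x, at rack x = +43, y = +28, 53 above the counter. Angle 0 = upright, positive = top leaning towards the rack's -y, negative = towards +y, stops at -1.4 and +1.4. A stiff hinge (0.01 N m): it stays where it is left; under 2 N at its upper half tips it
- flag4 (a joint): yellow count flag of the fourth lane from the rack's +y end: a plate 20 (rack x) x 6 x 34 high on a hinge that lies along rack x, at rack x = +43, y = -28, 53 above the counter. Angle 0 = upright, positive = top leaning towards the rack's -y, negative = towards +y, stops at -1.4 and +1.4. A stiff hinge (0.01 N m): it stays where it is left; under 2 N at its upper half tips it
- flag5 (a joint): yellow count flag of the fifth lane from the rack's +y end: a plate 20 (rack x) x 6 x 34 high on a hinge that lies along rack x, at rack x = +43, y = -84, 53 above the counter. Angle 0 = upright, positive = top leaning towards the rack's -y, negative = towards +y, stops at -1.4 and +1.4. A stiff hinge (0.01 N m): it stays where it is left; under 2 N at its upper half tips it
- flag6 (a joint): yellow count flag of the sixth lane from the rack's +y end: a plate 20 (rack x) x 6 x 34 high on a hinge that lies along rack x, at rack x = +43, y = -140, 53 above the counter. Angle 0 = upright, positive = top leaning towards the rack's -y, negative = towards +y, stops at -1.4 and +1.4. A stiff hinge (0.01 N m): it stays where it is left; under 2 N at its upper half tips it
- carton_olive: white carton with olive labels, 100 x 42 x 38, standing home in the second lane from the rack's +y end; leave alone. Origin: centre of its underside
- carton_violet: white carton with violet labels, 100 x 42 x 38, home in the second lane from the rack's -y end; leave alone. Origin: centre of its underside
- bowl: black mixing bowl, 120 across, 55 high; leave alone. Origin: centre of its underside
- developer: white bottle with blue label, 68 across, 190 high; leave alone. Origin: centre of its underside
- cream_jar: amber jar, 64 across, 50 high; leave alone. Origin: centre of its underside
- measure_cup: clear cup, 68 across, 80 high; leave alone. Origin: centre of its underside
- tint_brush: black brush lying flat, 190 long; leave alone. Origin: underside
- carton: the same orange-labelled carton; origin: centre of its underside
Mind the look-alikes: they are no part of the job. What is shaped like the carton but pink or turquoise is not meant.

How it is judged:
On the way, in this order (a step that is already met when the one before it is completed fails the run):
1. the flag of the first lane from the red cap is knocked down (((y of cap_red in the frame of rack above 0 m and (value of joint flag1 above 0.8 rad or value of joint flag1 below -0.8 rad)) or (y of cap_red in the frame of rack below 0 m and (value of joint flag6 above 0.8 rad or value of joint flag6 below -0.8 rad)))), for 0.04 s.
2. then the flag of the second lane (((y of cap_red in the frame of rack above 0 m and (value of joint flag2 above 0.8 rad or value of joint flag2 below -0.8 rad)) or (y of cap_red in the frame of rack below 0 m and (value of joint flag5 above 0.8 rad or value of joint flag5 below -0.8 rad)))), for 0.04 s.
3. then the flag of the third lane (((y of cap_red in the frame of rack above 0 m and (value of joint flag3 above 0.8 rad or value of joint flag3 below -0.8 rad)) or (y of cap_red in the frame of rack below 0 m and (value of joint flag4 above 0.8 rad or value of joint flag4 below -0.8 rad)))), for 0.04 s.
4. then the carton is pushed into the third lane, home (((y of cap_red in the frame of rack above 0 m and x of carton_mid in the frame of rack above -0.026 m and y of carton_mid in the frame of rack between 0.02 and 0.036 m and angle between the x axis of carton_mid and the x axis of rack, either way round below 0.12 rad) or (y of cap_red in the frame of rack below 0 m and x of carton_mid in the frame of rack above -0.026 m and y of carton_mid in the frame of rack between -0.036 and -0.02 m and angle between the x axis of carton_mid and the x axis of rack, either way round below 0.12 rad))), for 0.1 s.
At the end, for the whole second after the job is handed in: Flags of the first three lanes from the red cap are down (more than 0.8 rad from upright, either way), the other three stand (within 0.4 rad); the orange carton lies flat on the counter at rest in the third lane from the red cap, along the lane within 0.12 rad, its end within 5 mm of the back stop (((y of cap_red in the frame of rack above 0 m and (value of joint flag1 above 0.8 rad or value of joint flag1 below -0.8 rad) and (value of joint flag2 above 0.8 rad or value of joint flag2 below -0.8 rad) and (value of joint flag3 above 0.8 rad or value of joint flag3 below -0.8 rad) and value of joint flag4 between -0.4 and 0.4 rad and value of joint flag5 between -0.4 and 0.4 rad and value of joint flag6 between -0.4 and 0.4 rad and x of carton_mid in the frame of rack above -0.026 m and y of carton_mid in the frame of rack between 0.02 and 0.036 m and angle between the x axis of carton_mid and the x axis of rack, either way round below 0.12 rad) or (y of cap_red in the frame of rack below 0 m and (value of joint flag6 above 0.8 rad or value of joint flag6 below -0.8 rad) and (value of joint flag5 above 0.8 rad or value of joint flag5 below -0.8 rad) and (value of joint flag4 above 0.8 rad or value of joint flag4 below -0.8 rad) and value of joint flag3 between -0.4 and 0.4 rad and value of joint flag2 between -0.4 and 0.4 rad and value of joint flag1 between -0.4 and 0.4 rad and x of carton_mid in the frame of rack above -0.026 m and y of carton_mid in the frame of rack between -0.036 and -0.02 m and angle between the x axis of carton_mid and the x axis of rack, either way round below 0.12 rad)) and height (world z) of carton_mid below 0.024 m and angle between carton_mid's own z axis and vertical below 0.1 rad and linear speed of carton below 0.01 m/s); the robot touches nothing.
It fails at once if the carton is lifted or tipped (12 mm off the counter or 0.35 rad) (height (world z) of carton_mid above 0.031 m or angle between carton_mid's own z axis and vertical above 0.35 rad).
It fails at once if a flag beyond the third lane is knocked down ((y of cap_red in the frame of rack above 0 m and ((value of joint flag4 above 0.8 rad or value of joint flag4 below -0.8 rad) or (value of joint flag5 above 0.8 rad or value of joint flag5 below -0.8 rad) or (value of joint flag6 above 0.8 rad or value of joint flag6 below -0.8 rad))) or (y of cap_red in the frame of rack below 0 m and ((value of joint flag1 above 0.8 rad or value of joint flag1 below -0.8 rad) or (value of joint flag2 above 0.8 rad or value of joint flag2 below -0.8 rad) or (value of joint flag3 above 0.8 rad or value of joint flag3 below -0.8 rad)))).
It fails at once if a bystander is moved more than 15 mm (distance of any of carton_olive, carton_violet, bowl, developer, cream_jar, measure_cup, tint_brush from where it was at the start of the episode above 0.015 m).
It also fails if it takes over 64 s, if anything falls off the work surface, if the arm or the gripper's body presses on something with over 40 N, if the wrist force passes 120 N, or if a joint passes its speed limit or range.

## Working session

There is one attempt and no reset: what is moved stays moved. The work goes in short steps, Python scripts to look and compute and a tool call to move; the robot and the scene stay as the last step left them, time stands still between calls to the robot, and variables do not carry over. Pictures are saved under pics/ and viewed, at most 10 in all, crops included, and the job is handed in when it is done.

Besides the shell and the picture viewer there is one more tool, called after ">>>" by a JSON object that holds its "method" and its "body". drive_tool: Moves the arm, as the interface text tells. Its arguments: {"type":"object","properties":{"steps":{"type":"array"}},"required":["steps"]}

```bash
mkdir -p pics; cat > h.py <<'E'
import numpy as np,cv2
from cell import ctrl
def cam(n):
    c=ctrl.calibration(n); im,d=ctrl.read_camera(n)
    R=cv2.Rodrigues(np.array(c["rvec"],float))[0]
    return im,d,np.array(c["K"]),R,np.array(c["tvec"],float).ravel()
def cloud(d,K,R,t):
    v,u=np.mgrid[:480,:640]
    P=np.stack([(u-K[0,2])/K[0,0]*d,(v-K[1,2])/K[1,1]*d,d],-1)
    W=(P-t)@R; W[d<=0]=np.nan
    return W
E
python3 - <<'E'
from h import *
for n in ("scene","side"):
    im,d,K,R,t=cam(n); cv2.imwrite(f"pics/{n}0.png",im); np.savez(f"{n}0.npz",im=im,W=cloud(d,K,R,t)); print(n,-R.T@t)
o=ctrl.observe();print(o,ctrl.tcp_to_tips)
E
```

```text
scene [0.81713459 0.51798733 0.7263029 ]
side [-0.09501965  0.77701335  0.74980963]
{'time_s': 0.1, 'qpos': array([-1.33881801e+00,  1.16428827e-01,  1.44217570e+00, -4.78439379e-06,
        1.58399232e+00, -3.78205367e-02]), 'joint_vel': array([-7.87166255e-04, -3.31895779e-04, -1.50514936e-03,  5.42243041e-06,
        2.25759867e-04, -3.66589594e-05]), 'joint_efforts': array([ 1.86768099e-03, -7.33668280e+01, -6.33787322e+01,  4.76473781e-05,
        5.25446056e-03,  1.86753942e-05]), 'tool_pos': array([ 0.17985835, -0.65045538,  0.25565632]), 'eef_rot': array([ 9.90914742e-01,  1.34490605e-01, -5.10472461e-05, -4.99501161e-04]), 'contact_force': array([-1.08628705,  0.90960806, -0.55540206]), 'wrist_torque': array([ 0.01213393, -0.02710467, -0.04786019]), 'gripper_force': 0.0, 'width': 0.9963126087727893} 0.025
```

View pics/scene0.png

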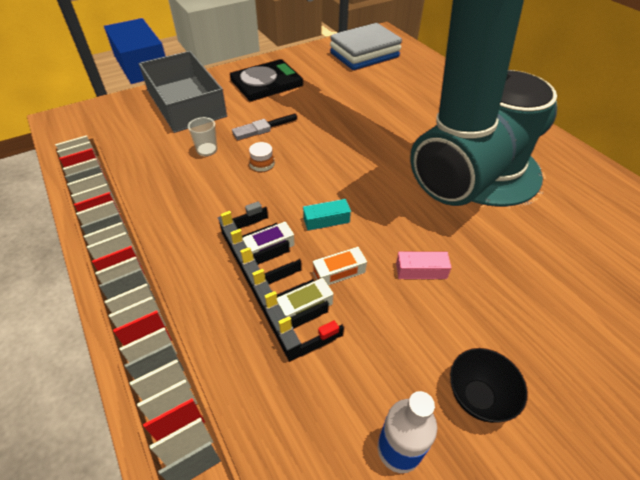

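View pics/side0.png

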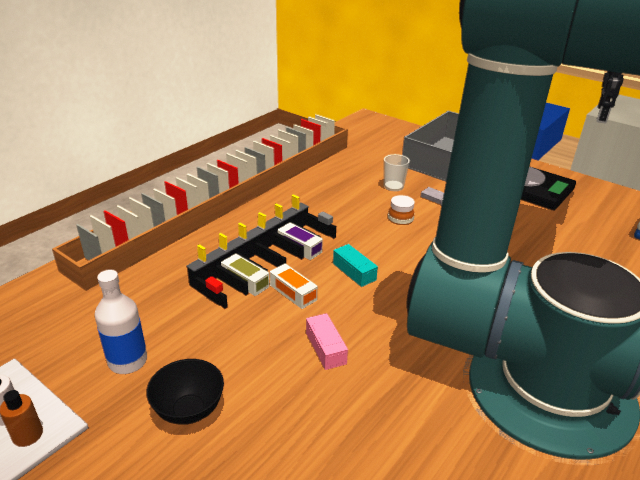

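Scene view: the red cap is at (330,330), on the near, bottle-side end of the rack, and the grey cap is at (256,209). Olive is in lane 2 at (303,297) and violet in lane 5 at (268,236). 

Candidates for the carton are orange-labelled (340,264), pink (424,265) and turquoise (327,214). I choose the orange-labelled one and check it in a crop while measuring.

```bash
python3 - <<'E'
from h import *
for n in ("scene","side"):
    z=np.load(n+"0.npz");im,W=z["im"],z["W"]
    hsv=cv2.cvtColor(im,cv2.COLOR_BGR2HSV);H,S,V=[hsv[...,i].astype(int) for i in range(3)]
    x,y,zz=W[...,0],W[...,1],W[...,2]
    reg=(np.hypot(x,y)<0.9)&(x>0.2)
    def blobs(m,lab,mn=12):
        k,l,s,c=cv2.connectedComponentsWithStats(m.astype(np.uint8))
        for i in range(1,k):
            if s[i,4]>=mn:
                P=W[l==i]; print(n,lab,c[i].round(),s[i,4],np.nanmedian(P,0).round(4),np.nanpercentile(P,3,0).round(3),np.nanpercentile(P,97,0).round(3))
    blobs(reg&(H>22)&(H<34)&(S>150)&(zz>0.055)&(zz<0.1),"flag")
    blobs(reg&((H<5)|(H>175))&(S>180)&(zz>0.025)&(zz<0.06),"red")
    def carton(m,lab):
        P=W[m];P=P[~np.isnan(P[:,0])]
        r=cv2.minAreaRect((P[:,:2]*1000).astype(np.float32));print(n,lab,len(P),r,np.median(P[:,2]))
    # top-face white + label regions z in .033-.043
    top=reg&(zz>0.034)&(zz<0.042)
    k,l,s,c=cv2.connectedComponentsWithStats(top.astype(np.uint8))
    for i in range(1,k):
        if s[i,4]>150: print(c[i].round(),im[l==i].mean(0).round(),end=' '); carton(l==i,"top")
    # rail top
    m=reg&(zz>0.047)&(zz<0.054)&(V<120)&(S<120)
    k,l,s,c=cv2.connectedComponentsWithStats(m.astype(np.uint8))
    for i in range(1,k):
        if s[i,4]>60: carton(l==i,"rail")
    allm=m
    t=reg&(zz>0.1); 
im=np.load("scene0.npz")["im"];cv2.imwrite("pics/crop.png",cv2.resize(im[180:370,200:470],None,fx=2.9,fy=2.9,interpolation=cv2.INTER_CUBIC))
E
```

```text
scene flag [226. 217.] 96 [ 0.6595 -0.1016  0.0748] [ 0.65  -0.106  0.058] [ 0.668 -0.099  0.086]
scene flag [236. 236.] 104 [ 0.662  -0.0456  0.0762] [ 0.653 -0.05   0.059] [ 0.67  -0.043  0.087]
scene flag [246. 255.] 120 [0.6644 0.0078 0.0746] [0.656 0.002 0.058] [0.672 0.01  0.086]
scene flag [259. 276.] 123 [0.6668 0.0654 0.0751] [0.657 0.061 0.058] [0.675 0.067 0.087]
scene flag [271. 299.] 131 [0.6688 0.1202 0.0769] [0.66  0.115 0.059] [0.677 0.122 0.087]
scene flag [285. 324.] 135 [0.6711 0.1767 0.0772] [0.661 0.172 0.06 ] [0.679 0.179 0.087]
scene red [328. 330.] 256 [0.6051 0.2099 0.0497] [0.589 0.2   0.031] [0.62  0.216 0.053]
scene red [153. 330.] 18 [0.8644 0.0647 0.0583] [0.852 0.063 0.056] [0.876 0.066 0.06 ]
scene red [192. 417.] 106 [0.8582 0.2298 0.049 ] [0.846 0.229 0.038] [0.869 0.231 0.059]
[327. 209.] [172. 193.  46.] scene top 621 ((448.1990966796875, -51.084716796875), (44.87140655517578, 100.09616088867188), 73.6065902709961) 0.03678725871563037
[268. 236.] [170. 146. 174.] scene top 713 ((594.9639282226562, -44.44294738769531), (44.93852615356445, 98.4912643
[... 2831 characters left out ...]
82. 378.] [18. 18. 19.] side top 358 ((459.91412353515625, 404.5137634277344), (103.75392150878906, 59.61302185058594), 60.63481903076172) 0.03823386626630499
side rail 110 ((563.6587524414062, -550.9317016601562), (143.88772583007812, 13.985607147216797), 0.2927404046058655) 0.05010795151721299
side rail 848 ((664.1808471679688, 33.25315856933594), (345.2748107910156, 33.053226470947266), 87.16548919677734) 0.05200910567045432
side rail 337 ((455.40875244140625, 400.77166748046875), (113.3909683227539, 69.61421966552734), 48.5449104309082) 0.05062692552505663
side rail 92 ((394.2372131347656, 438.6131896972656), (80.10615539550781, 18.008468627929688), 63.58723068237305) 0.05039239235553978
```

View pics/crop.png

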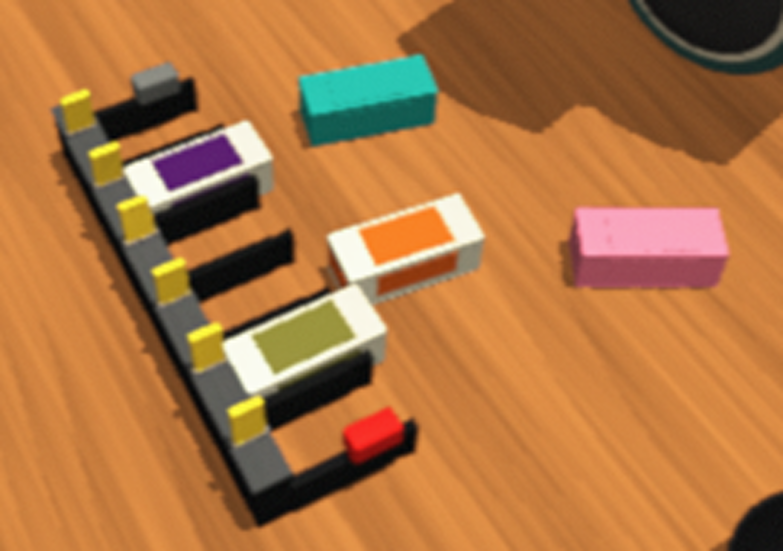

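The crop shows the orange-labelled carton lying just outside lane 3, skewed a little; pink and turquoise stand apart. The red cap is at rack +y, so the order is flags 1, 2, 3. The 343 mm rail length and ~76 mm flag heights match the given sizes. Rack origin is about (0.6205, 0.036), with yaw about -0.042. I'll move now.

>>> {"method": "drive_tool", "body": {"steps": [{"dr": [0,0,-0.6],"delta_pos": [0.5,0.87,0],"hand": 0},{"dr": [0,0,-0.6],"delta_pos": [0.5,0.87,0],"hand": 0},{"dr": [0,0,-0.6],"delta_pos": [0.5,0.87,0],"hand": 0},{"dr": [0,0,-0.6],"delta_pos": [0.5,0.87,0],"hand": 0},{"dr": [0,0,-0.6],"delta_pos": [0.5,0.87,0],"hand": 0}]}}

```text
time_s: 0.6
tool_pos: [0.3049, -0.432, 0.256]
eef_rot: [1.0, -0.024, -0.0, -0.0]
contact_force: [0.9, 0.0, 1.0]
width: 0.143
gripper_force: 0.0
```

```bash
python3 - <<'E'
from h import *
W=np.load("side0.npz")["W"]
for nm,m in (("bottle",(W[...,2]>.09)&(W[...,2]<.2)&(W[...,1]>.22)&(W[...,0]>.3)),("orange",None)):
    if m is not None: P=W[m];print(nm,len(P),np.nanpercentile(P,2,0).round(3),np.nanpercentile(P,98,0).round(3))
z=np.load("side0.npz");hsv=cv2.cvtColor(z["im"],cv2.COLOR_BGR2HSV)
for n in("scene","side"):
    z=np.load(n+"0.npz");W=z["W"];hsv=cv2.cvtColor(z["im"],cv2.COLOR_BGR2HSV)
    m=(hsv[...,0]>7)&(hsv[...,0]<20)&(hsv[...,1]>180)&(hsv[...,2]>200)&(W[...,2]>.034)&(W[...,2]<.043)&(W[...,0]>.4)&(W[...,0]<.6)&(abs(W[...,1]-.08)<.06)
    P=W[m];print(n,m.sum(),cv2.minAreaRect((P[:,:2]*1000).astype(np.float32)))
E
```

```text
bottle 2660 [0.57  0.226 0.091] [0.905 0.615 0.192]
scene 333 ((502.3782958984375, 86.22935485839844), (30.890146255493164, 55.890769958496094), 80.95121765136719)
side 282 ((490.8543701171875, 84.18357849121094), (33.062904357910156, 82.0385971069336), 82.087646484375)
```

>>> {"method": "drive_tool", "body": {"steps": [{"dr": [0,0,0],"delta_pos": [0.5,0.86,0],"hand": 0},{"dr": [0,0,0],"delta_pos": [0.5,0.86,0],"hand": 0},{"dr": [0,0,0],"delta_pos": [0.5,0.86,0],"hand": 0},{"dr": [0,0,0],"delta_pos": [0.5,0.86,0],"hand": 0},{"dr": [0,0,0],"delta_pos": [0.5,0.86,0],"hand": 0}]}}

```text
time_s: 1.1
tool_pos: [0.4299, -0.2169, 0.2563]
eef_rot: [1.0, -0.022, 0.0, 0.0]
contact_force: [0.7, -0.7, -0.8]
width: -0.001
gripper_force: 0.0
```

>>> {"method": "drive_tool", "body": {"steps": [{"dr": [0,0,0],"delta_pos": [0.5,0.86,0],"hand": 0},{"dr": [0,0,0],"delta_pos": [0.5,0.86,0],"hand": 0},{"dr": [0,0,0],"delta_pos": [0.5,0.86,0],"hand": 0},{"dr": [0,0,0],"delta_pos": [0.5,0.86,0],"hand": 0},{"dr": [0,0,0],"delta_pos": [0.5,0.86,0],"hand": 0}]}}

```text
time_s: 1.6
tool_pos: [0.555, -0.0017, 0.2562]
eef_rot: [1.0, -0.022, 0.0, 0.0]
contact_force: [1.0, -0.3, 0.0]
width: 0.002
gripper_force: 0.0
```

```bash
python3 - <<'E'
from h import *
im,d,K,R,t=cam("wrist"); W=cloud(d,K,R,t); np.savez("wr1.npz",im=im,W=W); cv2.imwrite("pics/wr1.png",im)
print(-R.T@t)
hsv=cv2.cvtColor(im,cv2.COLOR_BGR2HSV)
m=(hsv[...,0]>22)&(hsv[...,0]<34)&(hsv[...,1]>130)&(W[...,2]>.06)&(W[...,2]<.1)
k,l,s,c=cv2.connectedComponentsWithStats(m.astype(np.uint8))
for i in range(1,k):
    if s[i,4]>40: P=W[l==i];print(c[i].round(),s[i,4],P.mean(0).round(4),P.min(0).round(3),P.max(0).round(3))
z=np.load("side0.npz");Ws=z["W"]; sub=Ws[270:375,90:150]; P=sub[(sub[...,2]>.04)&(sub[...,0]<.8)];print("bottle",np.percentile(P,2,0),np.percentile(P,98,0))
E
```

```text
[ 0.62632439 -0.00537279  0.37394541]
[96. 93.] 89 [0.6701 0.1692 0.0867] [0.66  0.167 0.083] [0.679 0.174 0.089]
[169.  94.] 61 [0.6671 0.1116 0.0858] [0.657 0.111 0.079] [0.676 0.114 0.088]
[238.  97.] 79 [0.6624 0.0574 0.0839] [0.655 0.056 0.068] [0.674 0.061 0.088]
[307.  94.] 198 [0.6623 0.0017 0.0855] [ 0.652 -0.002  0.066] [0.672 0.007 0.089]
[371.  95.] 192 [ 0.6594 -0.0497  0.0862] [ 0.65  -0.053  0.067] [ 0.669 -0.047  0.089]
[441.  93.] 165 [ 0.6578 -0.1056  0.087 ] [ 0.648 -0.109  0.083] [ 0.667 -0.103  0.09 ]
bottle [0.56943522 0.39001665 0.04316534] [0.61425667 0.44725387 0.19198576]
```

View pics/wr1.png

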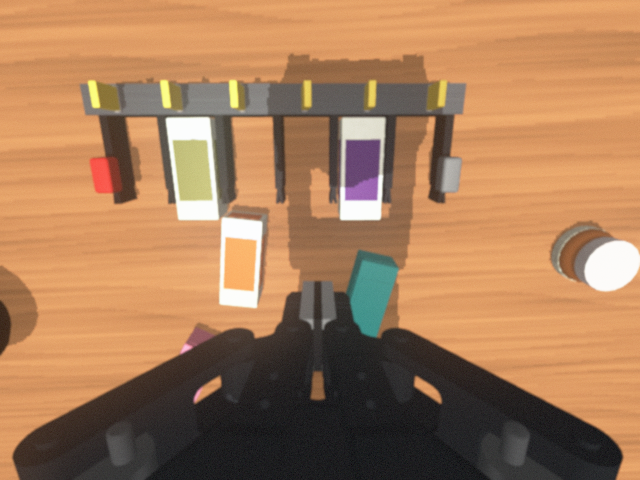

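The wrist view shows six upright flags along y≈94, with flag 1 at (96,93). The orange carton at (240,258) lies in front of lane 3, the red cap is at (105,175), and the bottle is well clear. Next I go to the start of the rail.

>>> {"method": "drive_tool", "body": {"steps": [{"dr": [0,0,0],"delta_pos": [0.46,0.86,0],"hand": 0},{"dr": [0,0,0],"delta_pos": [0.46,0.86,0],"hand": 0},{"dr": [0,0,0],"delta_pos": [0.46,0.86,0],"hand": 0},{"dr": [0,0,0],"delta_pos": [0.46,0.86,0],"hand": 0},{"dr": [0,0,0],"delta_pos": [0.46,0.86,0],"hand": 0}]}}

```text
time_s: 2.15
tool_pos: [0.67, 0.2131, 0.2559]
eef_rot: [1.0, -0.022, -0.0, 0.0]
contact_force: [0.2, -0.7, 0.4]
width: -0.003
gripper_force: 0.0
```

>>> {"method": "drive_tool", "body": {"steps": [{"dr": [0,0,0],"delta_pos": [0,0,-0.8],"hand": 0},{"dr": [0,0,0],"delta_pos": [0,0,-0.8],"hand": 0},{"dr": [0,0,0],"delta_pos": [0,0,-0.8],"hand": 0},{"dr": [0,0,0],"delta_pos": [0,0,-0.7],"hand": 0},{"dr": [0,0,0],"delta_pos": [0,0,-0.2],"hand": 0}]}}

```text
time_s: 2.65
tool_pos: [0.6677, 0.2107, 0.0865]
eef_rot: [1.0, -0.022, -0.003, 0.001]
contact_force: [-0.3, -0.6, 0.1]
width: 0.0
gripper_force: 0.0
```

>>> {"method": "drive_tool", "body": {"steps": [{"dr": [0,0,0],"delta_pos": [0,0,0],"hand": 0},{"dr": [0,0,0],"delta_pos": [-0.01,-0.4,0],"hand": 0},{"dr": [0,0,0],"delta_pos": [-0.01,-0.4,0],"hand": 0},{"dr": [0,0,0],"delta_pos": [-0.01,-0.4,0],"hand": 0}]}}

```text
time_s: 3.05
tool_pos: [0.6685, 0.1494, 0.0932]
eef_rot: [1.0, -0.022, 0.001, -0.0]
contact_force: [0.6, -0.2, 0.2]
width: 0.001
gripper_force: 0.1
```

>>> {"method": "drive_tool", "body": {"steps": [{"dr": [0,0,0],"delta_pos": [-0.02,-0.4,0],"hand": 0},{"dr": [0,0,0],"delta_pos": [-0.02,-0.4,0],"hand": 0},{"dr": [0,0,0],"delta_pos": [-0.02,-0.4,0],"hand": 0}]}}

```text
time_s: 3.35
tool_pos: [0.6649, 0.0891, 0.0916]
eef_rot: [1.0, -0.022, 0.0, -0.0]
contact_force: [-0.1, -0.9, 0.4]
width: -0.003
gripper_force: 0.0
```

>>> {"method": "drive_tool", "body": {"steps": [{"dr": [0,0,0],"delta_pos": [-0.02,-0.36,0],"hand": 0},{"dr": [0,0,0],"delta_pos": [-0.02,-0.36,0],"hand": 0},{"dr": [0,0,0],"delta_pos": [0,0,0],"hand": 0}]}}

```text
time_s: 3.65
tool_pos: [0.6629, 0.0528, 0.0913]
eef_rot: [1.0, -0.023, -0.0, 0.0]
contact_force: [-0.4, 0.0, -0.4]
width: 0.002
gripper_force: 0.0
```

>>> {"method": "drive_tool", "body": {"steps": [{"dr": [0,0,0],"delta_pos": [0,0,0.8],"hand": 0},{"dr": [0,0,0],"delta_pos": [0,0,0.8],"hand": 0},{"dr": [0,0,0],"delta_pos": [-0.8,0.2,0.5],"hand": 0},{"dr": [0,0,0],"delta_pos": [-0.8,0.2,0.5],"hand": 0},{"dr": [0,0,0],"delta_pos": [-0.8,0,0.5],"hand": 0}]}}

```text
time_s: 4.15
tool_pos: [0.5415, 0.0761, 0.247]
eef_rot: [1.0, -0.022, -0.0, -0.0]
contact_force: [0.2, 0.0, 0.7]
width: 0.001
gripper_force: 0.0
```

```bash
python3 - <<'E'
from h import *
im,d,K,R,t=cam("wrist"); W=cloud(d,K,R,t); np.savez("wr2.npz",im=im,W=W); cv2.imwrite("pics/wr2.png",im)
print(ctrl.observe()["tool_pos"],ctrl.observe()["qpos"])
top=(W[...,2]>.03)&(W[...,2]<.044)&(W[...,0]>.4)
hsv=cv2.cvtColor(im,cv2.COLOR_BGR2HSV)
m=top&((hsv[...,2]>110)&((hsv[...,1]<90)|((hsv[...,0]>7)&(hsv[...,0]<20)&(hsv[...,1]>180))|(hsv[...,0]>22)&(hsv[...,0]<34)))
k,l,s,c=cv2.connectedComponentsWithStats(m.astype(np.uint8))
for i in range(1,k):
    if s[i,4]>300: print(c[i].round(),s[i,4],cv2.minAreaRect((W[l==i][:,:2]*1000).astype(np.float32)))
E
```

```text
[0.53837686 0.07598375 0.25259272] [ 9.31181971e-02 -1.73816733e-01  1.73121729e+00  3.56236811e-04
  1.57936868e+00  1.70693045e+00]
[269. 151.] 4839 ((602.3152465820312, 119.16593933105469), (42.85392761230469, 99.04057312011719), 87.78163146972656)
[443. 150.] 2966 ((595.0499877929688, -49.697181701660156), (46.212562561035156, 99.44476318359375), 87.70880126953125)
[311. 235.] 1600 ((502.65740966796875, 83.64826965332031), (42.941383361816406, 99.28598022460938), 81.18295288085938)
```

View pics/wr2.png

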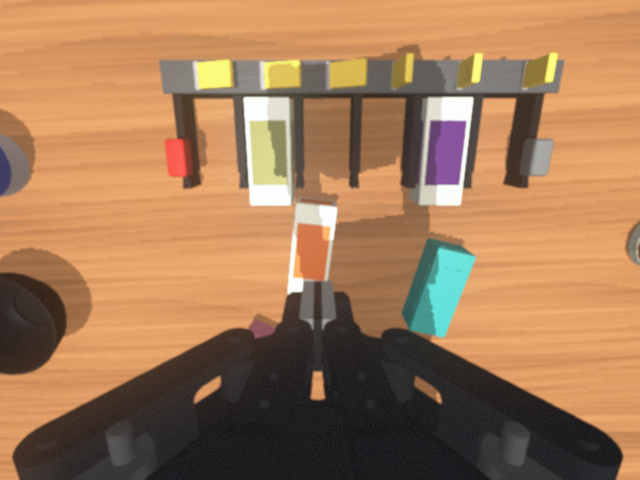

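Flags 1–3 are down (yellow faces at (214,74), (281,74) and (348,73)) and 4–6 stand. The carton is at (311,235), 17 mm to +y of the lane line and skewed 6.5°. I'll push its side with the two fingertips used as a fence.

>>> {"method": "drive_tool", "body": {"steps": [{"dr": [0,0,1],"delta_pos": [-0.09,0.13,0],"hand": 0.5},{"dr": [0,0,1],"delta_pos": [-0.09,0.13,0],"hand": 0.5},{"dr": [0,0,1],"delta_pos": [-0.09,0.13,0],"hand": 0.5},{"dr": [0,0,1],"delta_pos": [-0.09,0.13,0],"hand": 0.5},{"dr": [0,0,1],"delta_pos": [-0.09,0.13,0],"hand": 0.5}]}}

```text
time_s: 4.7
tool_pos: [0.5203, 0.1081, 0.2463]
eef_rot: [0.971, 0.24, 0.0, -0.0]
contact_force: [-0.1, -0.3, -0.1]
width: 0.498
gripper_force: 0.0
```

>>> {"method": "drive_tool", "body": {"steps": [{"dr": [0,0,1],"delta_pos": [-0.09,0.13,0],"hand": 0.5},{"dr": [0,0,1],"delta_pos": [-0.09,0.13,0],"hand": 0.5},{"dr": [0,0,1],"delta_pos": [-0.09,0.13,0],"hand": 0.5},{"dr": [0,0,1],"delta_pos": [-0.09,0.13,0],"hand": 0.5},{"dr": [0,0,1],"delta_pos": [-0.09,0.13,0],"hand": 0.5}]}}

```text
time_s: 5.2
tool_pos: [0.4978, 0.1406, 0.2463]
eef_rot: [0.876, 0.483, 0.0, -0.0]
contact_force: [-0.1, -0.1, -0.7]
width: 0.503
gripper_force: 0.0
```

>>> {"method": "drive_tool", "body": {"steps": [{"dr": [0,0,1],"delta_pos": [0,0,-0.5],"hand": 0.5},{"dr": [0,0,1],"delta_pos": [0,0,-0.5],"hand": 0.5},{"dr": [0,0,1],"delta_pos": [0,0,-0.5],"hand": 0.5},{"dr": [0,0,1],"delta_pos": [0,0,-0.5],"hand": 0.5},{"dr": [0,0,1],"delta_pos": [0,0,-0.5],"hand": 0.5}]}}

```text
time_s: 5.7
tool_pos: [0.4979, 0.1404, 0.1204]
eef_rot: [0.721, 0.693, 0.0, 0.0]
contact_force: [0.8, 0.5, -0.5]
width: 0.502
gripper_force: 0.0
```

>>> {"method": "drive_tool", "body": {"steps": [{"dr": [0,0,0],"delta_pos": [-0.05,0,-0.6],"hand": 0.5},{"dr": [0,0,0],"delta_pos": [0,0,-0.6],"hand": 0.5},{"dr": [0,0,0],"delta_pos": [0,0,-0.4],"hand": 0.5},{"dr": [0,0,0],"delta_pos": [0,0,-0.16],"hand": 0.5},{"dr": [0,0,0],"delta_pos": [0,0,0],"hand": 0.5}]}}

```text
time_s: 6.2
tool_pos: [0.4951, 0.1402, 0.0327]
eef_rot: [0.723, 0.691, -0.001, -0.0]
contact_force: [-0.4, 0.3, 0.0]
width: 0.503
gripper_force: 0.0
```

>>> {"method": "drive_tool", "body": {"steps": [{"dr": [0,0,0],"delta_pos": [0,-0.16,0],"hand": 0.5},{"dr": [0,0,0],"delta_pos": [0,-0.16,0],"hand": 0.5},{"dr": [0,0,0],"delta_pos": [0,-0.16,0],"hand": 0.5},{"dr": [0,0,0],"delta_pos": [0,-0.16,0],"hand": 0.5},{"dr": [0,0,0],"delta_pos": [0,-0.12,0],"hand": 0.5}]}}

```text
time_s: 6.7
tool_pos: [0.4957, 0.1014, 0.0338]
eef_rot: [0.723, 0.691, 0.0, 0.0]
contact_force: [-0.5, 2.4, 2.5]
width: 0.499
gripper_force: 0.9
```

```bash
cat > m.py <<'E'
from h import *
def meas(names):
    for n in names:
        im,d,K,R,t=cam(n);W=cloud(d,K,R,t)
        cv2.imwrite("pics/last_%s.png"%n,im)
        hsv=cv2.cvtColor(im,cv2.COLOR_BGR2HSV);H,S,V=[hsv[...,i] for i in range(3)]
        m=(W[...,2]>.033)&(W[...,2]<.044)&(W[...,0]>.38)&(W[...,0]<.66)&(W[...,1]>0.02)&(W[...,1]<.16)&(V>100)&((S<90)|((H>4)&(H<20)&(S>180)))
        k,l,s,c=cv2.connectedComponentsWithStats(m.astype(np.uint8))
        for i in range(1,k):
            P=W[l==i][:,:2]; lab=((H>4)&(H<15)&(S>200)&(l==i)).sum()
            if s[i,4]>200 and lab>20:
                r=cv2.minAreaRect((P*1000).astype(np.float32));(x,y),(w,h),a=r
                if w>h: a-=90
                else: a=a-180+90 if a<45 else a-90
                print(n,s[i,4],np.round(r[0],1),np.round(r[1],1),"yaw",round(a,1),"lane err mm",round(y-(62-.039*(x-619)),1),"x rack",round(x-617.7-.039*(y-34),1))
E
python3 -c "
from m import *
meas(['scene','side','wrist']);print(ctrl.observe()['tool_pos'])"
```

```text
[0.49550682 0.10166816 0.03336929]
```

```bash
python3 -c "
import cv2,numpy as np
a=cv2.imread('pics/last_side.png')[180:400,150:430];b=cv2.imread('pics/last_scene.png')[180:400,200:480]
cv2.imwrite('pics/both1.png',cv2.resize(np.hstack([a,b]),(798,313)))"
```

```text
(no output)
```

View pics/both1.png

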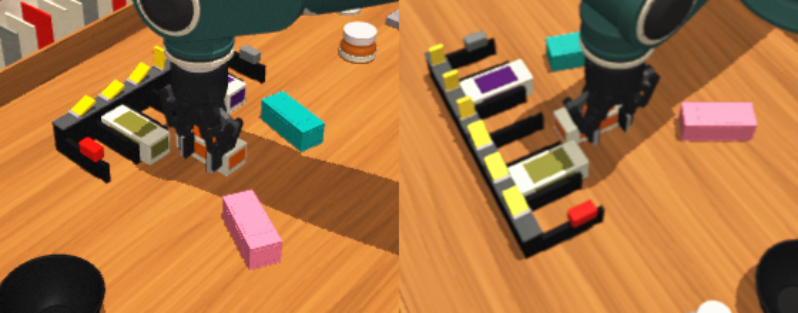

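The fingers hide the carton in both views, but the contact force shows they reached it. I'll back off, rise, turn back and look.

>>> {"method": "drive_tool", "body": {"steps": [{"dr": [0,0,0],"delta_pos": [0,0.4,0],"hand": 0.5},{"dr": [0,0,0],"delta_pos": [0,0,0.7],"hand": 0.5},{"dr": [0,0,0],"delta_pos": [0,0,0.8],"hand": 0.5},{"dr": [0,0,-1],"delta_pos": [-0.3,-0.1,0.8],"hand": 0.5},{"dr": [0,0,-1],"delta_pos": [-0.3,-0.1,0.8],"hand": 0.5}]}}

```text
time_s: 7.35
tool_pos: [0.4648, 0.1122, 0.1896]
eef_rot: [0.792, 0.61, -0.0, -0.0]
contact_force: [1.5, -0.7, -0.1]
width: 0.502
gripper_force: 0.0
```

>>> {"method": "drive_tool", "body": {"steps": [{"dr": [0,0,-1],"delta_pos": [-0.25,-0.15,0],"hand": 0.15},{"dr": [0,0,-1],"delta_pos": [-0.25,-0.15,0],"hand": 0.15},{"dr": [0,0,-1],"delta_pos": [-0.25,-0.15,0],"hand": 0.15},{"dr": [0,0,-1],"delta_pos": [-0.25,-0.15,0],"hand": 0.15},{"dr": [0,0,-1],"delta_pos": [-0.2,-0.15,0],"hand": 0.15}]}}

```text
time_s: 7.85
tool_pos: [0.4048, 0.0745, 0.1883]
eef_rot: [0.923, 0.385, -0.0, 0.0]
contact_force: [-0.2, 0.9, 0.6]
width: 0.149
gripper_force: 0.0
```

>>> {"method": "drive_tool", "body": {"steps": [{"dr": [0,0,-1],"delta_pos": [0,0,0],"hand": 0.15},{"dr": [0,0,-1],"delta_pos": [0,0,0],"hand": 0.15},{"dr": [0,0,-1],"delta_pos": [0,0,0],"hand": 0.15},{"dr": [0,0,-1],"delta_pos": [0,0,0],"hand": 0.15},{"dr": [0,0,-1],"delta_pos": [0,0,0],"hand": 0.15}]}}

```text
time_s: 8.35
tool_pos: [0.4054, 0.0748, 0.1882]
eef_rot: [0.991, 0.132, -0.0, 0.0]
contact_force: [-0.3, 0.3, -0.2]
width: 0.15
gripper_force: 0.0
```

>>> {"method": "drive_tool", "body": {"steps": [{"dr": [0,0,-1],"delta_pos": [0,0,0],"hand": 0.15},{"dr": [0,0,-1],"delta_pos": [0,0,0],"hand": 0.15},{"dr": [0,0,-1],"delta_pos": [0,0,0],"hand": 0.15},{"dr": [0,0,0],"delta_pos": [0,0,0],"hand": 0.15}]}}

```text
time_s: 8.75
tool_pos: [0.4054, 0.0748, 0.1883]
eef_rot: [1.0, -0.023, -0.0, 0.0]
contact_force: [0.1, -0.5, -0.4]
width: 0.148
gripper_force: 0.0
```

```bash
python3 -c "
from m import *
meas(['scene','side','wrist']);print(ctrl.observe()['tool_pos'])"
```

```text
scene 738 [504.3  71. ] [43.8 99.5] yaw -2.5 lane err mm 4.5 x rack -114.8
side 675 [502.6  68.9] [ 45.5 101.3] yaw -2.4 lane err mm 2.3 x rack -116.5
[0.40547227 0.07471775 0.18828563]
```

View pics/last_wrist.png

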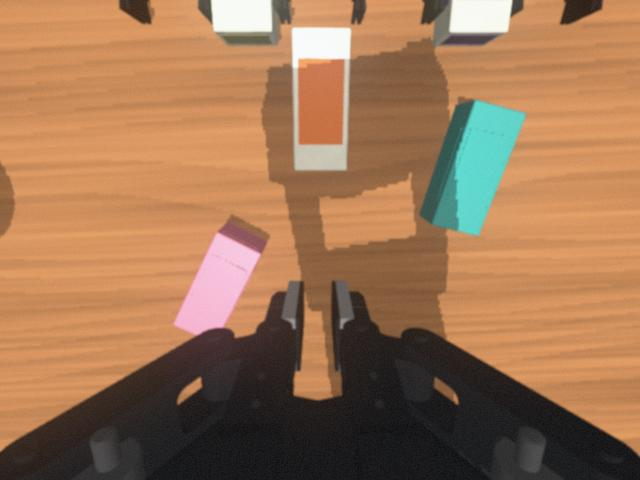

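The carton is now parallel to the lanes (yaw -2.5° against the rack's -2.3°). In the wrist view it is centred at column 321, between the lane-3 noses at columns 284 and 358. The fingers are centred behind it, so I go down and push.

>>> {"method": "drive_tool", "body": {"steps": [{"dr": [0,0,0],"delta_pos": [0,-0.04,-0.8],"hand": 0.15},{"dr": [0,0,0],"delta_pos": [0,0,-0.8],"hand": 0.15},{"dr": [0,0,0],"delta_pos": [0,0,-0.8],"hand": 0.15},{"dr": [0,0,0],"delta_pos": [0,0,-0.5],"hand": 0.15},{"dr": [0,0,0],"delta_pos": [0,0,-0.1],"hand": 0.15}]}}

```text
time_s: 9.4
tool_pos: [0.4039, 0.0725, 0.0356]
eef_rot: [1.0, -0.021, -0.002, 0.0]
contact_force: [1.1, 0.1, 0.8]
width: 0.148
gripper_force: 0.0
```

>>> {"method": "drive_tool", "body": {"steps": [{"dr": [0,0,0],"delta_pos": [0.2,-0.01,0],"hand": 0.15},{"dr": [0,0,0],"delta_pos": [0.2,-0.01,0],"hand": 0.15},{"dr": [0,0,0],"delta_pos": [0.2,-0.01,0],"hand": 0.15},{"dr": [0,0,0],"delta_pos": [0.2,-0.01,0],"hand": 0.15},{"dr": [0,0,0],"delta_pos": [0.2,-0.01,0],"hand": 0.15}]}}

```text
time_s: 9.9
tool_pos: [0.4567, 0.0701, 0.0388]
eef_rot: [1.0, -0.022, 0.0, -0.0]
contact_force: [-2.6, -0.2, 0.3]
width: 0.146
gripper_force: 0.9
```

>>> {"method": "drive_tool", "body": {"steps": [{"dr": [0,0,0],"delta_pos": [0.2,-0.01,0],"hand": 0.15},{"dr": [0,0,0],"delta_pos": [0.2,-0.01,0],"hand": 0.15},{"dr": [0,0,0],"delta_pos": [0,0,0],"hand": 0.15}]}}

```text
time_s: 10.2
tool_pos: [0.4766, 0.0691, 0.0383]
eef_rot: [1.0, -0.022, 0.0, -0.0]
contact_force: [-0.0, 0.3, -0.5]
width: 0.155
gripper_force: 0.0
```

```bash
python3 -c "
from m import *
meas(['scene','side','wrist']);print(ctrl.observe()['tool_pos'])"
```

```text
scene 773 [538.   69.3] [ 43.6 101.9] yaw -1.9 lane err mm 4.1 x rack -81.0
side 344 [539.   64.4] [ 49.6 103.8] yaw -3.3 lane err mm -0.7 x rack -79.9
[0.47528265 0.06914073 0.03811774]
```

View pics/last_wrist.png

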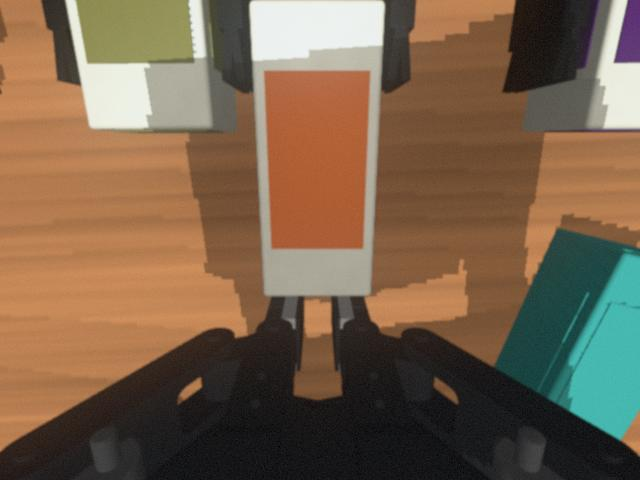

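The carton is entering lane 3 straight, between the noses at (237,85) and (397,85). I keep pushing.

>>> {"method": "drive_tool", "body": {"steps": [{"dr": [0,0,0],"delta_pos": [0.2,-0.01,0],"hand": 0.15},{"dr": [0,0,0],"delta_pos": [0.2,-0.01,0],"hand": 0.15},{"dr": [0,0,0],"delta_pos": [0.2,-0.01,0],"hand": 0.15},{"dr": [0,0,0],"delta_pos": [0.2,-0.01,0],"hand": 0.15},{"dr": [0,0,0],"delta_pos": [0.16,-0.01,0],"hand": 0.15}]}}

```text
time_s: 10.85
tool_pos: [0.5245, 0.0666, 0.0382]
eef_rot: [1.0, -0.022, -0.0, -0.0]
contact_force: [-1.5, -0.7, 1.7]
width: 0.149
gripper_force: 0.9
```

>>> {"method": "drive_tool", "body": {"steps": [{"dr": [0,0,0],"delta_pos": [0.08,0,0],"hand": 0.15},{"dr": [0,0,0],"delta_pos": [0.08,0,0],"hand": 0.15},{"dr": [0,0,0],"delta_pos": [0.06,0,0],"hand": 0.15}]}}

```text
time_s: 11.15
tool_pos: [0.5347, 0.0667, 0.0382]
eef_rot: [1.0, -0.022, -0.0, 0.0]
contact_force: [-1.0, -0.2, 0.3]
width: 0.152
gripper_force: 0.3
```

>>> {"method": "drive_tool", "body": {"steps": [{"dr": [0,0,0],"delta_pos": [0.04,0,0],"hand": 0.15},{"dr": [0,0,0],"delta_pos": [0.04,0,0],"hand": 0.15},{"dr": [0,0,0],"delta_pos": [0,0,0],"hand": 0.15}]}}

```text
time_s: 11.45
tool_pos: [0.5387, 0.0667, 0.0384]
eef_rot: [1.0, -0.022, 0.0, -0.0]
contact_force: [0.1, 0.1, -1.3]
width: 0.151
gripper_force: 0.0
```

>>> {"method": "drive_tool", "body": {"steps": [{"dr": [0,0,0],"delta_pos": [0.04,0,0],"hand": 0.15},{"dr": [0,0,0],"delta_pos": [0.04,0,0],"hand": 0.15}]}}

```text
time_s: 11.65
tool_pos: [0.5425, 0.0667, 0.0384]
eef_rot: [1.0, -0.022, -0.0, 0.0]
contact_force: [-14.3, -1.4, 2.8]
width: 0.154
gripper_force: 7.6
```

```bash
python3 -c "
from m import *
meas(['scene','side','wrist']);print(ctrl.observe()['tool_pos'],ctrl.observe()['contact_force'])"
```

```text
scene 807 [599.9  66.3] [45.6 98. ] yaw -3.5 lane err mm 3.5 x rack -19.1
side 302 [603.3  63. ] [ 51.1 106. ] yaw -4.7 lane err mm 0.4 x rack -15.5
[0.54237844 0.06666249 0.03826666] [-3.59224595  0.07511237  2.01607649]
```

Force rose to 14 N at rack x ≈ -19, so the carton is on the back stop. I retreat and check.

>>> {"method": "drive_tool", "body": {"steps": [{"dr": [0,0,0],"delta_pos": [-0.4,0,0],"hand": 0.15},{"dr": [0,0,0],"delta_pos": [-0.6,0,0],"hand": 0.15},{"dr": [0,0,0],"delta_pos": [-0.3,0,0.8],"hand": 0.15},{"dr": [0,0,0],"delta_pos": [-0.1,0,0.9],"hand": 0.15},{"dr": [0,0,0],"delta_pos": [0,0,0.9],"hand": 0.15}]}}

```text
time_s: 12.3
tool_pos: [0.4716, 0.0667, 0.17]
eef_rot: [1.0, -0.022, 0.0, -0.0]
contact_force: [1.1, -0.1, 0.3]
width: 0.148
gripper_force: 0.0
```

>>> {"method": "drive_tool", "body": {"steps": [{"dr": [0,0,0],"delta_pos": [0,0,0.9],"hand": 0.15},{"dr": [0,0,0],"delta_pos": [0,0,0.6],"hand": 0.15},{"dr": [0,0,0],"delta_pos": [0,0,0],"hand": 0.15},{"dr": [0,0,0],"delta_pos": [0,0,0],"hand": 0.15}]}}

```text
time_s: 12.7
tool_pos: [0.4727, 0.0667, 0.2436]
eef_rot: [1.0, -0.022, 0.001, -0.0]
contact_force: [-0.1, 0.1, -0.9]
width: 0.152
gripper_force: 0.0
```

```bash
python3 -c "
from m import *
meas(['scene','side','wrist']);print(ctrl.observe()['tool_pos'])"
```

```text
scene 801 [601.6  66.5] [44.  95.5] yaw -2.2 lane err mm 3.8 x rack -17.3
side 616 [602.7  61.2] [ 51.2 104.8] yaw -3.4 lane err mm -1.4 x rack -16.0
[0.47216901 0.06663826 0.24190946]
```

View pics/last_wrist.png

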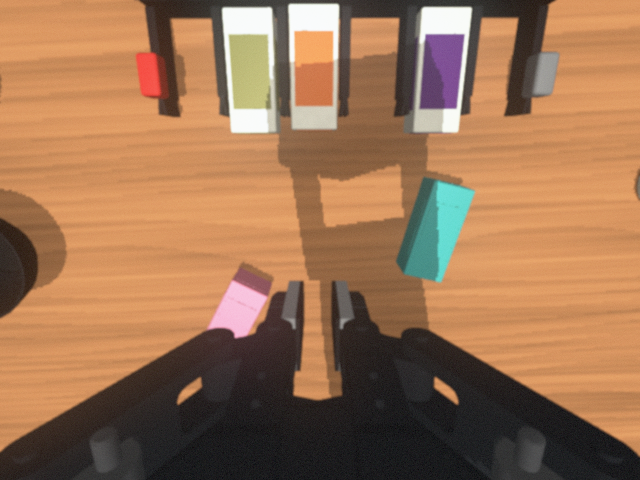

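The orange carton at (315,68) sits home in lane 3, its end level with the olive and violet cartons, and the gripper is clear. I hand the job in.

```bash
python3 -c "
from cell import ctrl
print(ctrl.close_job())"
```

```text
the job is handed in; nothing more can be done
None
```

I handed the job in: flags 1–3 from the red cap are down, flags 4–6 were left standing, the orange carton is home against the back stop in lane 3, and the arm is clear; the hand-in returned no verdict.

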